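# Return a gauge case through the spring flap of the drop box

## Robot

A 7-joint arm with a two-finger parallel gripper is mounted at the origin on the work surface. World frame = base frame: x ahead of the robot, y to its left, z up, the work surface at z = 0. Lengths are in mm, angles in rad, forces in N, time in s.
With the tool pointing down it reaches from about 400 to 925 mm from the base axis. Payload 5.6 kg.
Tool frame: the origin (TCP) lies on the centre line of the jaws, within the pads' length; the fingertips stand 22 mm ahead of it and the grasp point (between the pads) lies 3 mm ahead of it; y points along the fingers, z is the direction in which the jaws open and shut, and the axes are right-handed (so a half turn about y gives the same grasp; the last joint's range is limited). The gripper opens to 85 mm and grips with 20 to 120 N. Pads are 22 mm wide; open, the fingers measure 114 mm over their backs; the gripper's body (76 mm by 85 mm) begins 54 mm behind the grasp point. The pads swing forward as they close: fully open they stand 13 mm farther back than shut.
Start: joints at [-1.194, 0.468, -0.012, 1.603, 0.006, 1.071, -0.056], TCP at [264.964, 593.55, 253.29] pointing down, gripper open.
Joint ranges: [-2.53, 2.53], [-0.31, 2.02], [-1.57, 1.55], [0.28, 2.44], [-1.29, 4.43], [0.15, 1.84], [-2.92, 2.92]. Speed limits (rad/s): [2.57, 2.57, 3.14, 3.14, 3.14, 3.14, 3.14].

## Interface

Orientations are given as a unit quaternion [x, y, z, w].
In Python, from station import arm gives the robot as it stands.
- The arm moves only by the tool arm_command, never from a script. Its argument "plan" is text: rows parted by semicolons, each of 7 numbers parted by spaces: the shift along the world's x, y, z each as a share of 0.2 m, from -1 to 1, then the turn, a rotation vector about the world's x, y, z each as a share of 360 degrees, from -1 to 1, then the gripper command: -1 is fully open, 1 is shut, values between are in proportion. In form: x y z ax ay az grip; .... A call has 1 to 8 rows; each row is the pose to reach, as a shift and turn from the pose commanded when the call began, turning the shorter way round; what a row does not reach only later rows make up. A row lasts 1/10 s, in which the tool goes at most 50 mm and 8.59 degrees, less where a joint would pass 70% of its speed; a pose out of reach is approached as far as the arm can. A call with a number of a shift or a turn outside -1 to 1 is refused whole. A call with a gripper value outside its range is refused whole. The fingers move at their own pace and stop on an object; the grip force is fixed at half the most. Time passes only in rows, so rows that repeat a pose let the fingers close. It gives the time, the measured TCP pose, the force and the opening at its end, in the units of the state.
- arm.get_obs(): the state, without advancing time (a new reading comes with each control period).
- arm.capture(name): name is "side" or "top"; returns the picture (420x560x3 uint8, blue, green, red); there is no depth.
- arm.calibration(name): a dict with "fx", "fy", "cx", "cy" (pixels), "extrinsics" (4x4, takes a point from camera to world coordinates). Camera axes: x right, y up, looking along -z (the intrinsics and any distortion apply to the point x, -y, -z); pixel columns grow to the right and rows downward; lengths in mm; the calibration is good to about 2 mm. A picture is of the moment at which its call begins. calibration takes no time and is no camera call.
- arm.job_done(): hands the job in, once; it reports no verdict.
The state is a dict: "time": time; "q": joint angles; "joint_velocities": joint speeds; "joint_efforts": joint torques, N m; "tcp_pos": TCP position; "ee_rot": TCP orientation; "wrist_force": force on the tool from outside, world axes, zero at the start; "moment": the same for the moment, N m; "opening": finger opening in mm.
Only numpy, scipy, OpenCV 4.12 (cv2) and the standard library are available. Lean on these libraries where they do the work, as an engineer would, in place of code of your own. Each camera call takes 0.05 s, during which the arm holds its last target.

## Task

Put the small gauge case that lies on the ledge of the grey return box through the box's slot: push the spring flap inward with one finger and keep it open while the other finger slides the case along the ledge and over the sill, so that it drops in. Do not pick the case up and do not shove the flap open with the case; keep a finger on the flap until the case has dropped, then let the flap close by itself. Leave the other things on the bench where they are.

Things in the scene. Friction and masses are not known exactly. Their poses are not given: they have to be found in the camera images.
- sill (a point): Middle of the slot's lower edge on the fixed grey steel return box, in the top plane of the ledge, 115 mm above the bench. x is level, square to the slot, pointing into the box (the way to push); y level along the sill, z up. Slot 204 mm wide (y -102 to 102). Behind the sill the well drops 99 mm at once to a foam liner and reaches x = 166 mm.
- ledge (a point): Middle of the ledge's top face, 55 mm in front of the sill (axes as the sill's). The ledge is flat and level, 110 mm deep (from the sill outward), 240 mm wide, with no rim.
- hinge (a point): Middle of the flap's level hinge line, 53 mm behind and 53 mm above the sill, at the upper edge of the slot: the front face slopes back at 45 degrees (axes as the sill's). A header just above it and the flat roof behind (x = 60 to 170 mm from the sill) end 60 mm above the ledge; the solid cheeks beside the slot are as high.
- flap (a joint): Opening angle of the flap, rad: 0 shut (in the 45 degree face, lower edge at the sill), growing as the lower edge swings into the box; 0.79 hangs straight down, stop at 1.35. A spring shuts it: about 0.05 N m to start, 0.15 N m at 1 rad. Stiff aluminium sheet 194 mm wide, 3 mm thick, reaching 73 mm from the hinge; push it anywhere. It dips at most 20 mm below the ledge.
- flap_edge (a point): Middle of the free lower edge of the flap; it moves with the flap.
- case_mid (a point): Centre of the gauge case to be returned: a loose closed hard plastic case with a paper panel on top, 36 mm along its x, 60 mm along its y and 26 mm high, about 90 g. It lies on the ledge in front of the slot, up to some 20 degrees askew, with a 60 mm side (the one without latches) towards the slot.
- big_case: A bigger closed grey case, 75 x 120 x 32 mm, lying on the bench; origin at the centre of its underside. Leave it alone.
- tube: Turned aluminium part standing on the bench, 34 mm across and 90 mm high; origin at the centre of its underside. Leave it alone.
- tape: Cardboard tape core lying flat on the bench, 100 mm across, 48 mm high; origin at the centre of its underside. Leave it alone.
Things that resemble listed ones, but are neither listed nor needed, are in the scene too. Leave any red look-alike of the part that bears case_mid alone.

How it is judged:
By the outcome, as a careful person would: the job done as asked, in the order asked, and still so for the second after the job is handed in, with the robot touching nothing.
It also fails if it takes over 34 s, if anything falls off the work surface, if the arm or the gripper's body presses on something with over 40 N, if the wrist force passes 120 N, or if a joint passes its speed limit or range.

## Working session

There is one attempt and no reset: what is moved stays moved. The work goes in short steps, Python scripts to look and compute and a tool call to move; the robot and the scene stay as the last step left them, time stands still between calls to the robot, and variables do not carry over. Pictures are saved under pics/ and viewed, and the job is handed in when it is done.

Besides the shell and the picture viewer there is one more tool, called after "Emit:" by a JSON object that holds its "name" and its "arguments", one argument or row to a line. arm_command: Moves the arm, as the interface text tells. Its arguments: {"type":"object","properties":{"plan":{"type":"string"}},"required":["plan"]}

```bash
ls; mkdir -p pics; python3 - <<'E'
from station import arm
import cv2
for n in("side","top"):
    im=arm.capture(n); cv2.imwrite(f"pics/{n}0.png",im)
    c=arm.calibration(n); print(n,c)
o=arm.get_obs(); print(o)
E
```

```text
pics
side {'fx': 456.76114794235696, 'fy': 456.76114794235696, 'cx': 275.69016066178733, 'cy': 212.25872979952388, 'extrinsics': array([[ 9.57602721e-01,  2.01348745e-01, -2.06047838e-01,
         3.22079421e+02],
       [-2.87995497e-01,  6.87563533e-01, -6.66569563e-01,
        -5.21265313e+02],
       [ 7.45803480e-03,  6.97649676e-01,  7.16400242e-01,
         8.28277068e+02],
       [ 0.00000000e+00,  0.00000000e+00,  0.00000000e+00,
         1.00000000e+00]])}
top {'fx': 412.12179341341215, 'fy': 412.12179341341215, 'cx': 274.50410938590034, 'cy': 206.97241961682738, 'extrinsics': array([[-2.28194107e-02,  9.97778374e-01, -6.25906615e-02,
         4.68799735e+02],
       [-9.99598826e-01, -2.38220571e-02, -1.53198145e-02,
         1.31511359e+02],
       [-1.67768179e-02,  6.22159626e-02,  9.97921697e-01,
         9.73968547e+02],
       [ 0.00000000e+00,  0.00000000e+00,  0.00000000e+00,
         1.00000000e+00]])}
{'time': 0.1, 'q': array([-1.19399129,  0.46832478, -0.01162096,  1.60355984,  0.00597937,
        1.07139356, -0.05631449]), 'joint_velocities': array([-0.00055219, -0.00110734, -0.00017463, -0.00118875,  0.00140209,
       -0.00166675, -0.00118451]), 'joint_efforts': array([ 9.27459660e-04, -5.33515728e+01,  2.13740050e-02, -2.51961333e+01,
        1.13807377e-02,  4.37643524e-03, -1.98389972e-05]), 'tcp_pos': array([264.77590484, 593.10013207, 252.39868677]), 'ee_rot': array([ 0.69215779, -0.14745072,  0.1472713 , -0.69100437]), 'wrist_force': array([ 0.07936489, -0.29787344,  0.09506274]), 'moment': array([ 0.0181054 ,  0.03170567, -0.01148115]), 'opening': 85.65813920183045}
```

View pics/side0.png

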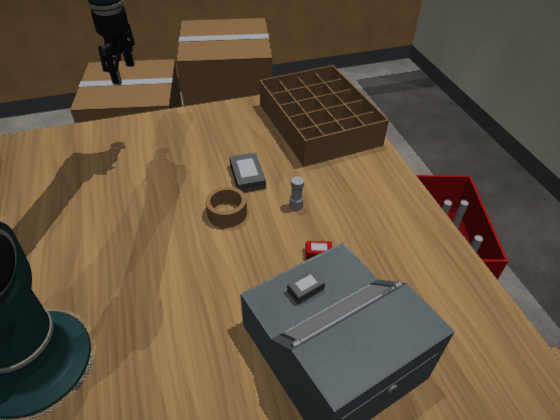

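View pics/top0.png

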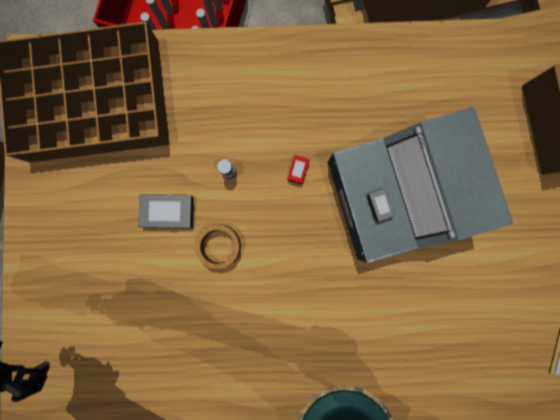

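The top view shows the box at about (420,185), with the ledge on its left, the flap at about (420,187) and the small case at (381,204). The red look-alike is on the bench at (298,169). I'll zoom in on these.

```bash
python3 - <<'E'
import cv2
t=cv2.imread("pics/top0.png")[100:270,320:520]; cv2.imwrite("pics/topz.png",cv2.resize(t,None,fx=4,fy=4,interpolation=cv2.INTER_CUBIC)[:600*2][:, :800])
s=cv2.imread("pics/side0.png")[235:385,235:435]; cv2.imwrite("pics/sidez.png",cv2.resize(s,None,fx=4,fy=4,interpolation=cv2.INTER_CUBIC))
t=cv2.imread("pics/top0.png")[110:260,320:520]; cv2.imwrite("pics/topz.png",cv2.resize(t,None,fx=4,fy=4,interpolation=cv2.INTER_CUBIC))
E
```

```text
(no output)
```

View pics/topz.png

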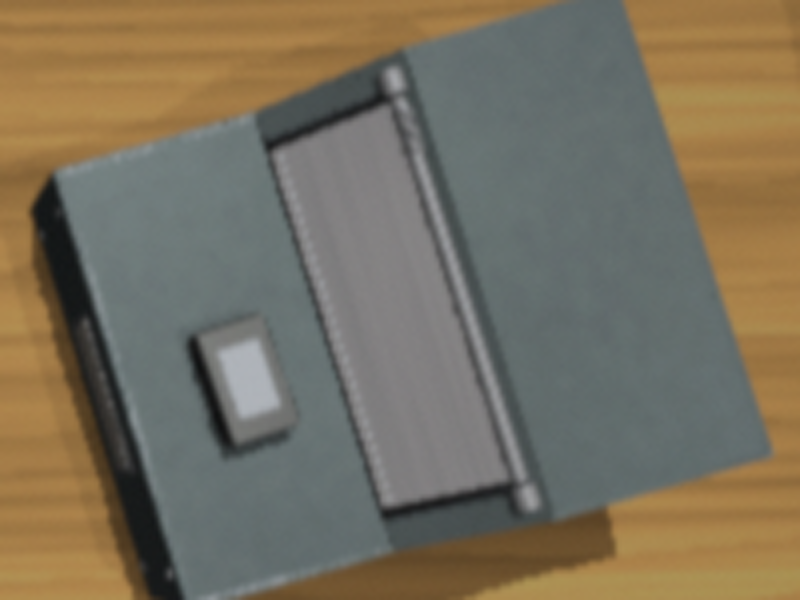

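View pics/sidez.png

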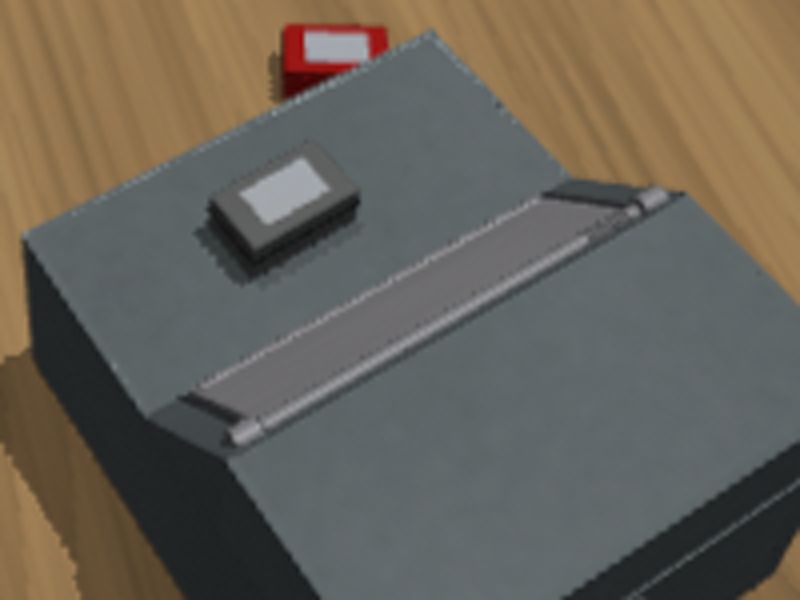

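```bash
cat > h.py <<'E'
import numpy as np
from station import arm
def ray(n,u,v):
    c=arm.calibration(n);E=c["extrinsics"]
    d=E[:3,:3]@np.array([(u-c["cx"])/c["fx"],-(v-c["cy"])/c["fy"],-1.]);return E[:3,3],d
def plane(n,u,v,z):
    o,d=ray(n,u,v);return o+d*(z-o[2])/d[2]
def proj(n,P):
    c=arm.calibration(n);E=c["extrinsics"];p=E[:3,:3].T@(np.asarray(P,float)-E[:3,3])
    return c["cx"]+c["fx"]*p[0]/-p[2], c["cy"]-c["fy"]*p[1]/-p[2]
E
python3 - <<'E'
from h import *
import cv2
np.set_printoptions(precision=1,suppress=True)
T=lambda x,y,z:plane("top",320+(x-1.5)/4,110+(y-1.5)/4,z)[:2]
S=lambda x,y,z:plane("side",235+(x-1.5)/4,235+(y-1.5)/4,z)[:2]
L={}
for k,(f,x,y,z) in dict(Tout1=(T,55,178,115),Tout2=(T,185,598,115),Tsill1=(T,252,115,115),Tsill2=(T,388,548,115),Tfl1=(T,272,150,115),Tfl2=(T,385,508,115),Thi1=(T,410,50,175),Thi2=(T,550,520,175),Tr1=(T,625,0,175),Tr2=(T,770,455,175),
 Sout1=(S,433,32,115),Sout2=(S,25,236,115),Ssill1=(S,570,178,115),Ssill2=(S,150,415,115),Sfl1=(S,545,195,115),Sfl2=(S,200,388,115),Shi1=(S,685,193,175),Shi2=(S,230,460,175)).items():
    L[k]=f(x,y,z);print(k,L[k])
for p in("T","S"):
  for e in("out","sill","fl","hi"):
    a,b=L[p+e+"1"],L[p+e+"2"];d=a-b;print(p,e,np.linalg.norm(d),(a+b)/2,np.degrees(np.arctan2(d[1],d[0])))
# case paper panel & case by mask
for n,f in(("top",(360,180,400,230)),("side",(280,265,335,305))):
    im=cv2.imread(f"pics/{n}0.png");x0,y0,x1,y1=f
    g=cv2.cvtColor(im[y0:y1,x0:x1],cv2.COLOR_BGR2GRAY); m=(g>140).astype('uint8')
    c=max(cv2.findContours(m,0,1)[0],key=cv2.contourArea); M=cv2.moments(m,True)
    b=cv2.boxPoints(cv2.minAreaRect(c))
    print(n,M['m00'],plane(n,x0+M['m10']/M['m00'],y0+M['m01']/M['m00'],141),[plane(n,x0+u,y0+v,141)[:2] for u,v in b])
print([T(*p,141) for p in((192,335),(262,315),(297,420),(232,447))])
print([S(*p,141) for p in((208,207),(310,142),(360,190),(257,250))])
E
```

```text
Tout1 [630.9  18.5]
Tout2 [410.3 -41.5]
Tsill1 [661.6 -85.7]
Tsill2 [ 433.7 -146.8]
Tfl1 [642.8 -95.5]
Tfl2 [ 454.3 -146.1]
Thi1 [ 678.3 -148.7]
Thi2 [ 447.8 -205.2]
Tr1 [ 700.2 -254.3]
Tr2 [ 476.5 -311.5]
Sout1 [634.4  20.5]
Sout2 [404.5 -41.3]
Ssill1 [661.9 -83. ]
Ssill2 [ 434.3 -145.5]
Sfl1 [646.3 -88.6]
Sfl2 [ 458.7 -139.3]
Shi1 [ 677.9 -141.3]
Shi2 [ 449.  -204.2]
T out 228.60281783404312 [520.6 -11.5] 15.212860119193536
T sill 235.97124649367763 [ 547.7 -116.3] 14.98623593006733
T fl 195.17686974524787 [ 548.5 -120.8] 15.047599926336877
T hi 237.291597012857 [ 563. -177.] 13.761931637019375
S out 238.0743699710347 [519.4 -10.4] 15.044760207094008
S sill 236.10565087417285 [ 548.1 -114.2] 15.347957827112827
S fl 194.23429902847872 [ 552.5 -113.9] 15.11515541632728
S hi 237.39137148561562 [ 563.5 -172.7] 15.36207564015356
top 211.0 [521.5 -71.9 141. ] [array([536.1, -55.9]), array([542.8, -77.9]), array([506.8, -88.3]), array([500. , -66.4])]
side 181.0 [521.1 -69.1 141. ] [array([501.6, -64.1]), array([538.2, -52.4]), array([540.2, -73.3]), array([504.2, -84.4])]
[array([544.1, -44.6]), array([553.4, -80.2]), array([499.9, -95.6]), array([487.1, -62.5])]
[array([484.7, -67.1]), array([541.7, -45.7]), array([554.3, -77.8]), array([498.6, -95.2])]
```

```bash
cat >> h.py <<'E'
from scipy.spatial.transform import Rotation as R
th=np.radians(15.1)
X=np.array([np.sin(th),-np.cos(th),0]);Y=np.array([np.cos(th),np.sin(th),0]);Z=np.array([0,0,1.])
SILL=np.array([548.5,-115.5,115.])
W=lambda p:SILL+p[0]*X+p[1]*Y+p[2]*Z
Sx=lambda P:np.array([(np.asarray(P)-SILL)@a for a in(X,Y,Z)])
def rot(psi,tau,side=1,flip=1):
    # columns tool x,y,z in world; y=pointing, z=jaw
    p,t=np.radians(psi),np.radians(tau)
    tt=np.sin(t)*X-np.cos(t)*Z
    f=np.cos(t)*X+np.sin(t)*Z
    j=flip*(np.cos(p)*f+side*np.sin(p)*Y)
    return R.from_matrix(np.stack([np.cross(tt,j),tt,j],1))
def corners(Rm,tcp,opening,sgn,tip=22,th=14.5,w=22):
    M=Rm.as_matrix();c=np.asarray(tcp)+tip*M[:,1]
    return np.array([Sx(c+sgn*M[:,2]*(opening/2+a)+M[:,0]*b) for a in(0,th) for b in(-w/2,w/2)])
def share(tcp,Rm,cur=None):
    o=arm.get_obs();R0=R.from_quat(o["ee_rot"])
    return (np.asarray(tcp)-o["tcp_pos"])/200,(Rm*R0.inv()).as_rotvec()/(2*np.pi)
E
python3 - <<'E'
from h import *
np.set_printoptions(precision=3,suppress=True)
print(R.from_quat(arm.get_obs()["ee_rot"]).as_matrix())
for side in(1,-1):
  for flip in(1,-1):
    Rm=rot(39,12,side,flip);print(side,flip,share([500,0,250],Rm), Rm.as_quat())
print(Sx([521.3,-70.5,128]))
Rm=rot(39,12)
print(corners(Rm,SILL,60,1));print(corners(Rm,SILL,60,-1))
E
```

```text
[[ 0.913 -0.001  0.408]
 [-0.408 -0.002  0.913]
 [ 0.    -1.    -0.002]]
1 1 (array([ 1.176, -2.966, -0.012]), array([-0.015, -0.035, -0.282])) [ 0.335 -0.554  0.699 -0.305]
1 -1 (array([ 1.176, -2.966, -0.012]), array([-0.033,  0.015,  0.216])) [ 0.699  0.305 -0.335 -0.554]
-1 1 (array([ 1.176, -2.966, -0.012]), array([ 0.013, -0.051, -0.497])) [-0.179 -0.622  0.754  0.112]
-1 -1 (array([ 1.176, -2.966, -0.012]), array([-0.032, -0.009,  0.   ])) [ 0.754 -0.112  0.179 -0.622]
[-50.532 -14.538  13.   ]
[[ 20.608  27.428 -18.111]
 [ 34.15   10.331 -15.233]
 [ 31.63   36.553 -15.768]
 [ 45.173  19.456 -12.89 ]]
[[-25.002 -10.331 -27.806]
 [-11.46  -27.428 -24.927]
 [-36.024 -19.456 -30.149]
 [-22.482 -36.553 -27.27 ]]
```

```bash
python3 - <<'E'
from h import *
np.set_printoptions(precision=3,suppress=True)
Rm=rot(39,12,-1,-1);P=W([-68.5,-42,100]);print(P,share(P,Rm))
E
```

```text
[490.106 -60.306 215.   ] (array([ 1.127, -3.267, -0.187]), array([-0.032, -0.009,  0.   ]))
```

Emit:
{"name": "arm_command", "arguments": {
  "plan": "0.08 -0.23 0 -0.01 -0.003 0 -0.41; 0.15 -0.46 0 -0.02 -0.006 0 -0.41; 0.23 -0.69 0 -0.032 -0.009 0 -0.41; 0.3 -0.9 0 -0.032 -0.009 0 -0.41"
}}

```text
time: 0.5
tcp_pos: [324.6, 412.8, 252.4]
ee_rot: [0.754, -0.111, 0.18, -0.622]
wrist_force: [1.1, 0.2, -0.1]
opening: 60.2
```

Emit:
{"name": "arm_command", "arguments": {
  "plan": "0.08 -0.23 0 0 0 0 -0.41; 0.16 -0.46 0 0 0 0 -0.41; 0.24 -0.69 0 0 0 0 -0.41; 0.34 -0.92 0 0 0 0 -0.41"
}}

```text
time: 0.9
tcp_pos: [392.8, 227.8, 253.1]
ee_rot: [0.753, -0.112, 0.18, -0.623]
wrist_force: [1.5, 0.5, -0.6]
opening: 60.3
```

Emit:
{"name": "arm_command", "arguments": {
  "plan": "0.08 -0.22 0 0 0 0 -0.41; 0.15 -0.44 0 0 0 0 -0.41; 0.22 -0.66 0 0 0 0 -0.41; 0.3 -0.85 0 0 0 0 -0.41; 0.3 -0.85 0 0 0 0 -0.41"
}}

```text
time: 1.4
tcp_pos: [453.7, 54.2, 253.6]
ee_rot: [0.753, -0.115, 0.184, -0.621]
wrist_force: [-0.4, 0.5, -0.2]
opening: 60.6
```

```bash
python3 - <<'E'
from h import *
import cv2
np.set_printoptions(precision=3,suppress=True)
for n in("side","top"):cv2.imwrite(f"pics/{n}1.png",arm.capture(n))
o=arm.get_obs();print(o["time"],o["tcp_pos"],o["opening"],o["wrist_force"])
Rm=rot(39,12,-1,-1);print(share(W([-68.5,-42,100]),Rm))
E
```

```text
1.5 [452.76   59.017 253.141] 60.108883073192374 [-0.153  0.261  0.24 ]
(array([ 0.187, -0.597, -0.191]), array([-0.   ,  0.   ,  0.001]))
```

View pics/side1.png

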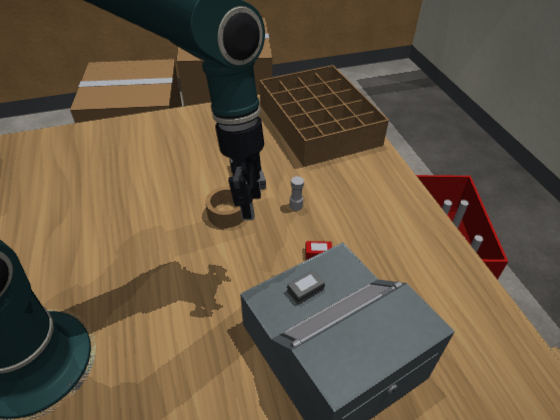

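View pics/top1.png

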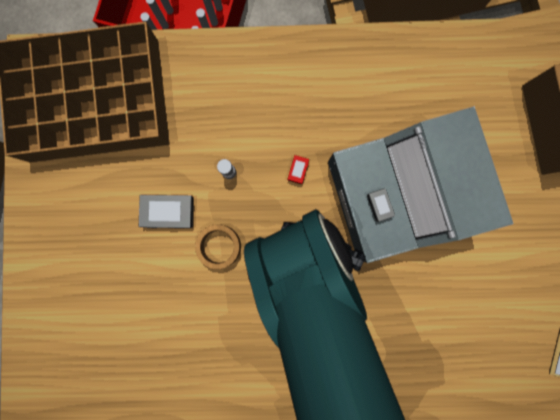

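The gripper now hovers in front of the ledge. In the side view its fingers are at about (245,190–215), and the case at (306,287) hasn't moved. Next I'll compare the predicted tip corners with the picture.

```bash
python3 - <<'E'
from h import *
import cv2
o=arm.get_obs();Rm=R.from_quat(o["ee_rot"]);im=cv2.imread("pics/side1.png")
x0,y0,k=205,135,6
z=cv2.resize(im[y0:y0+100,x0:x0+100],None,fx=k,fy=k,interpolation=cv2.INTER_CUBIC)
# tool flip=-1: flap finger A is the -z finger
for tip,col in((22,(0,0,255)),(14,(0,255,255))):
  for s in(1,-1):
    for c in corners(Rm,o["tcp_pos"],o["opening"],s,tip):
        u,v=proj("side",W(c));cv2.circle(z,(int((u-x0)*k),int((v-y0)*k)),3,col,-1)
cv2.imwrite("pics/sz1.png",z)
E
```

```text
(no output)
```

View pics/sz1.png

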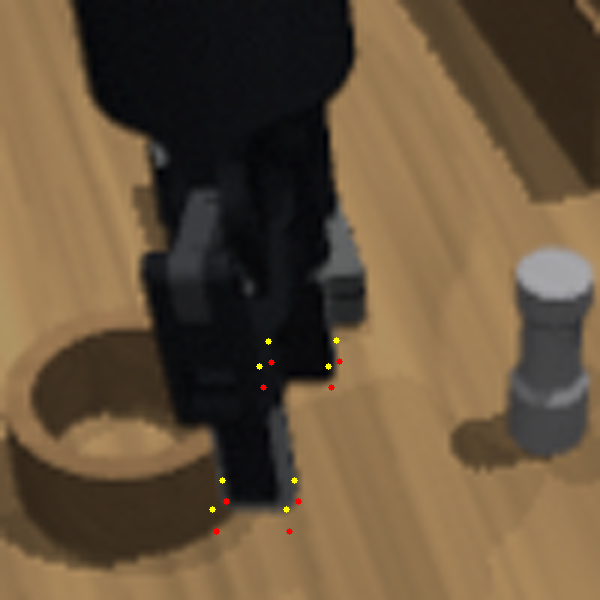

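```bash
cat >> h.py <<'E'
def stage(psi,tau,op,xB=None,xA=None,yB=-14.5,zB=5,tip=19):
    # side -1, flip -1: A is tool -z finger, B tool +z finger
    Rm=rot(psi,tau,-1,-1)
    B=corners(Rm,SILL,op,1,tip);A=corners(Rm,SILL,op,-1,tip)
    b=B[:2][B[:2,0].argmax()]   # inner-face corner touching case
    tx=(xB-b[0]) if xB is not None else xA-A[:,0].max()
    p=np.array([tx,yB-b[1],zB-B[:,2].min()])
    At=corners(Rm,SILL,op,-1,tip,th=5)
    i=A[:,0].argmax()
    print("psi",psi,"op",op,"tcp",p.round(1),"| Bcorner",(b+p).round(1),"A thick",(A[i]+p).round(1),"A thin",(At[At[:,0].argmax()]+p).round(1),"A y",(A[:,1].min()+p[1]).round(1),(A[:,1].max()+p[1]).round(1))
    return W(p),Rm
E
python3 - <<'E'
from h import *
np.set_printoptions(precision=3,suppress=True)
P,Rm=stage(30,12,80,xB=-80);P[2]+=60;print(P,share(P,Rm))
stage(30,12,80,xA=52)
for psi,op in((33,74),(36,68),(40,60),(45,55)):stage(psi,12,op,xA=52)
E
```

```text
psi 30 op 80 tcp [-55.4 -44.   34.5] | Bcorner [-80.  -14.5   9.9] A thick [  0.1 -61.7  26.9] A thin [ -8.  -57.   25.2] A y -80.8 -54.5
[491.55  -73.437 209.541] (array([ 0.194, -0.662, -0.218]), array([-0.002,  0.005,  0.025]))
psi 30 op 80 tcp [ -3.5 -44.   34.5] | Bcorner [-28.1 -14.5   9.9] A thick [ 52.  -61.7  26.9] A thin [ 44.  -57.   25.2] A y -80.8 -54.5
psi 33 op 74 tcp [ -0.1 -43.9  33.8] | Bcorner [-20.6 -14.5  10. ] A thick [ 52.  -62.7  25.5] A thin [ 44.2 -57.5  23.8] A y -81.2 -54.8
psi 36 op 68 tcp [  3.3 -43.4  33.1] | Bcorner [-13.3 -14.5  10.1] A thick [ 52. -63.  24.] A thin [ 44.5 -57.4  22.4] A y -80.8 -54.5
psi 40 op 60 tcp [  7.8 -42.2  32.1] | Bcorner [ -3.8 -14.5  10.2] A thick [ 52.  -62.4  22.1] A thin [ 44.9 -56.3  20.6] A y -79.2 -53.1
psi 45 op 55 tcp [ 11.4 -41.7  31.4] | Bcorner [  3.9 -14.5  10.4] A thick [ 52.  -63.6  20.6] A thin [ 45.4 -56.9  19.2] A y -79.2 -53.4
```

Emit:
{"name": "arm_command", "arguments": {
  "plan": "0.06 -0.2 0 0 0 0.01 -0.88; 0.12 -0.4 0 -0.001 0.003 0.02 -0.88; 0.18 -0.6 -0.1 -0.002 0.005 0.025 -0.88; 0.195 -0.66 -0.22 -0.002 0.005 0.025 -0.88; 0.195 -0.66 -0.22 -0.002 0.005 0.025 -0.88; 0.195 -0.66 -0.22 -0.002 0.005 0.025 -0.88"
}}

```text
time: 2.1
tcp_pos: [491.7, -70.6, 209.0]
ee_rot: [0.766, -0.061, 0.119, -0.628]
wrist_force: [-0.4, -0.4, 0.1]
opening: 80.1
```

```bash
python3 - <<'E'
from h import *
import cv2
np.set_printoptions(precision=3,suppress=True)
im=arm.capture("side");cv2.imwrite(f"pics/side2.png",im);cv2.imwrite(f"pics/top2.png",arm.capture("top"))
o=arm.get_obs();print(o["time"],o["tcp_pos"],o["opening"],o["wrist_force"])
P,Rm=stage(30,12,80,xB=-80);print(share(P,Rm))
Rm=R.from_quat(o["ee_rot"])
x0,y0,k=225,180,4
z=cv2.resize(im[y0:y0+150,x0:x0+200],None,fx=k,fy=k,interpolation=cv2.INTER_CUBIC)
for s in(1,-1):
    for c in corners(Rm,o["tcp_pos"],o["opening"],s,19,th=5):
        u,v=proj("side",W(c));cv2.circle(z,(int((u-x0)*k),int((v-y0)*k)),3,(0,0,255),-1)
cv2.imwrite("pics/sz2.png",z)
E
```

```text
2.2 [492.491 -70.24  210.011] 80.32887389157644 [-0.6   -0.327  0.7  ]
psi 30 op 80 tcp [-55.4 -44.   34.5] | Bcorner [-80.  -14.5   9.9] A thick [  0.1 -61.7  26.9] A thin [ -8.  -57.   25.2] A y -80.8 -54.5
(array([-0.005, -0.016, -0.302]), array([ 0.   ,  0.001, -0.001]))
```

View pics/sz2.png

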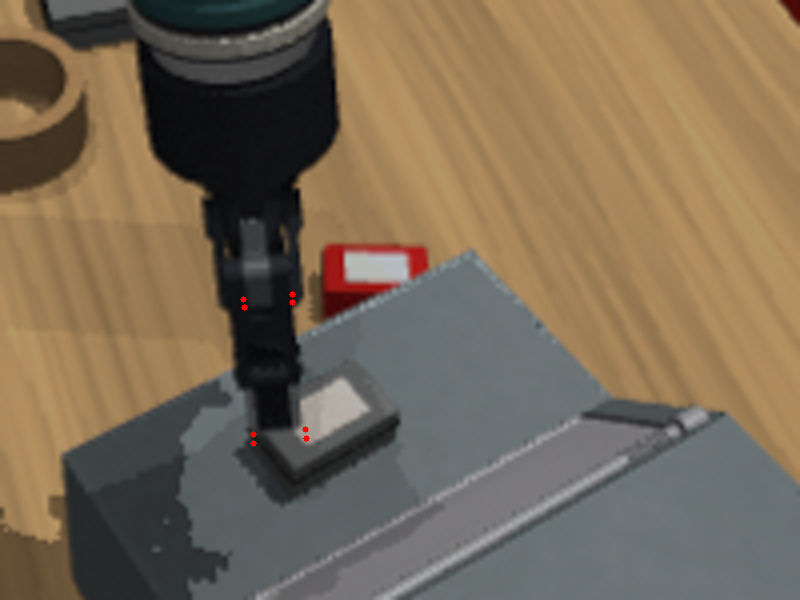

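View pics/top2.png

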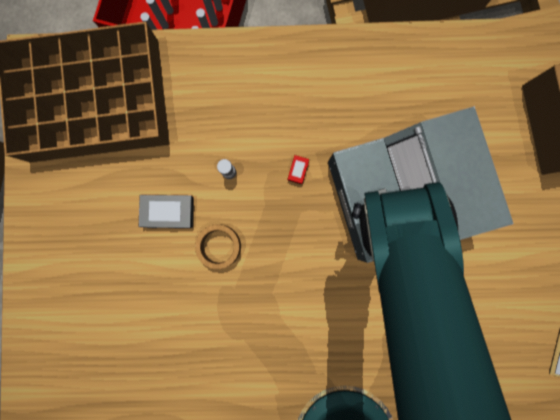

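Emit:
{"name": "arm_command", "arguments": {
  "plan": "-0.005 -0.016 -0.1 0 0 0 -0.88; -0.005 -0.016 -0.2 0 0 0 -0.88; -0.005 -0.016 -0.26 0 0 0 -0.88; -0.005 -0.016 -0.3 0 0 0 -0.88; -0.005 -0.016 -0.3 0 0 0 -0.88"
}}

```text
time: 2.7
tcp_pos: [490.8, -74.8, 148.9]
ee_rot: [0.766, -0.061, 0.12, -0.628]
wrist_force: [0.1, -1.5, 0.1]
opening: 80.4
```

```bash
python3 - <<'E'
from h import *
import cv2
np.set_printoptions(precision=3,suppress=True)
im=arm.capture("side");cv2.imwrite(f"pics/side3.png",im)
o=arm.get_obs();print(o["time"],o["tcp_pos"],o["opening"],o["wrist_force"])
P,Rm=stage(30,12,80,xB=-70);print(share(P,Rm))
P,Rm=stage(30,12,80,xA=48);print(share(P,Rm))
Rm=R.from_quat(o["ee_rot"])
x0,y0,k=225,205,4
z=cv2.resize(im[y0:y0+150,x0:x0+200],None,fx=k,fy=k,interpolation=cv2.INTER_CUBIC)
for s in(1,-1):
    for c in corners(Rm,o["tcp_pos"],o["opening"],s,17,th=5):
        u,v=proj("side",W(c));cv2.circle(z,(int((u-x0)*k),int((v-y0)*k)),3,(0,0,255),-1)
cv2.imwrite("pics/sz3.png",z)
E
```

```text
2.75 [491.124 -75.079 149.478] 80.25239263175592 [-0.126 -0.047 -0.082]
psi 30 op 80 tcp [-45.4 -44.   34.5] | Bcorner [-70.  -14.5   9.9] A thick [ 10.1 -61.7  26.9] A thin [  2.  -57.   25.2] A y -80.8 -54.5
(array([ 0.015, -0.04 ,  0.   ]), array([ 0.,  0., -0.]))
psi 30 op 80 tcp [ -7.5 -44.   34.5] | Bcorner [-32.1 -14.5   9.9] A thick [ 48.  -61.7  26.9] A thin [ 40.  -57.   25.2] A y -80.8 -54.5
(array([ 0.065, -0.223,  0.   ]), array([ 0.,  0., -0.]))
```

View pics/sz3.png

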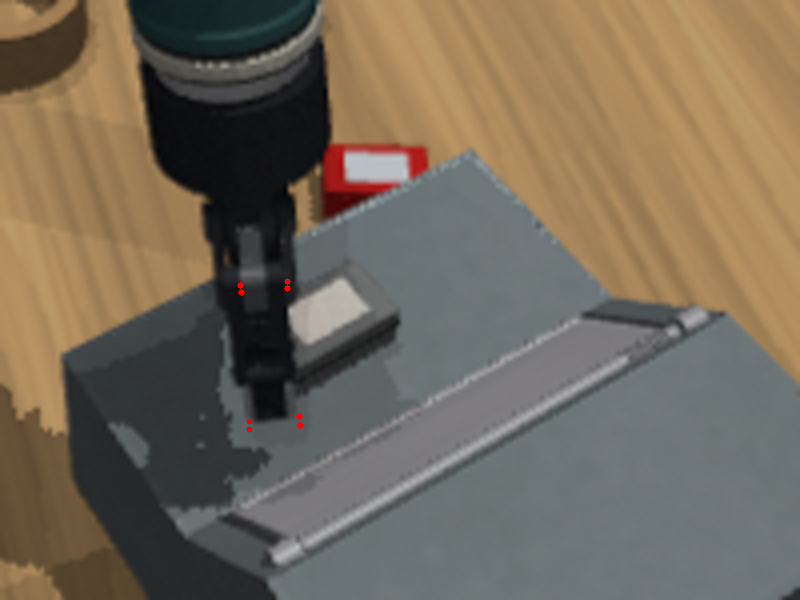

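Emit:
{"name": "arm_command", "arguments": {
  "plan": "0.008 -0.03 -0.015 0 0 0 -0.88; 0.016 -0.06 -0.015 0 0 0 -0.88; 0.024 -0.09 -0.015 0 0 0 -0.88; 0.032 -0.12 -0.015 0 0 0 -0.88; 0.04 -0.14 -0.015 0 0 0 -0.88; 0.04 -0.14 -0.015 0 0 0 -0.88"
}}

```text
time: 3.35
tcp_pos: [499.1, -104.4, 146.4]
ee_rot: [0.766, -0.062, 0.121, -0.628]
wrist_force: [0.3, -0.1, -0.2]
opening: 80.1
```

```bash
cat > look.py <<'E'
from h import *
import cv2,sys
np.set_printoptions(precision=3,suppress=True)
im=arm.capture("side")
o=arm.get_obs();print(o["time"],o["tcp_pos"],Sx(o["tcp_pos"]).round(1),o["opening"],o["wrist_force"])
x0,y0,k=225,225,4
cv2.imwrite(f"pics/{sys.argv[1]}.png",cv2.resize(im[y0:y0+150,x0:x0+200],None,fx=k,fy=k,interpolation=cv2.INTER_CUBIC))
E
python3 look.py a1
```

```text
3.4 [ 499.003 -104.033  146.366] [-24.  -44.8  31.4] 80.61554174671183 [0.056 0.656 0.231]
```

View pics/a1.png

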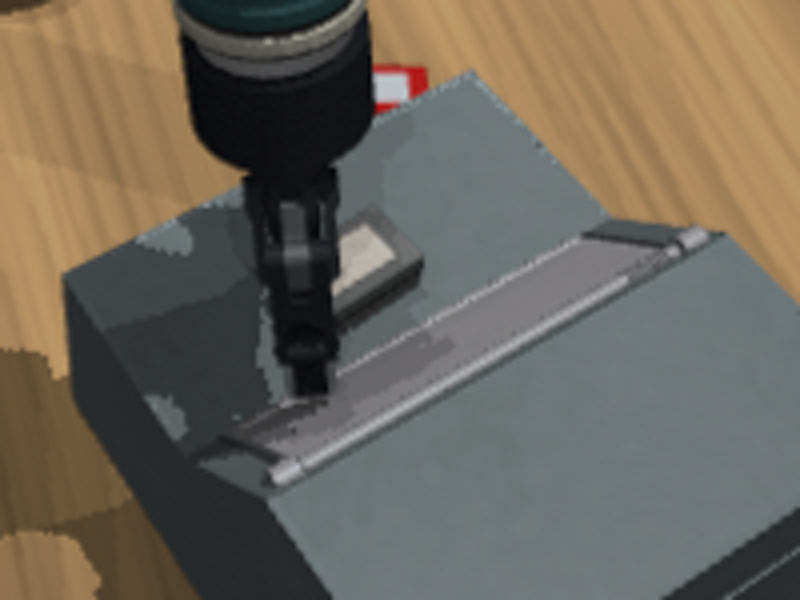

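Emit:
{"name": "arm_command", "arguments": {
  "plan": "0.006 -0.023 0 0 0 0 -0.88; 0.012 -0.046 0 0 0 0 -0.88; 0.018 -0.069 0 0 0 0 -0.88; 0.023 -0.085 0 0 0 0 -0.88; 0.023 -0.085 0 0 0 0 -0.88"
}}

```text
time: 3.9
tcp_pos: [503.5, -120.6, 146.2]
ee_rot: [0.766, -0.062, 0.12, -0.628]
wrist_force: [-0.8, 3.7, 0.4]
opening: 80.5
```

```bash
python3 look.py a2
```

```text
3.95 [ 503.476 -120.469  146.193] [ -6.9 -44.8  31.2] 80.1534882158985 [-0.177  2.827  1.073]
```

View pics/a2.png

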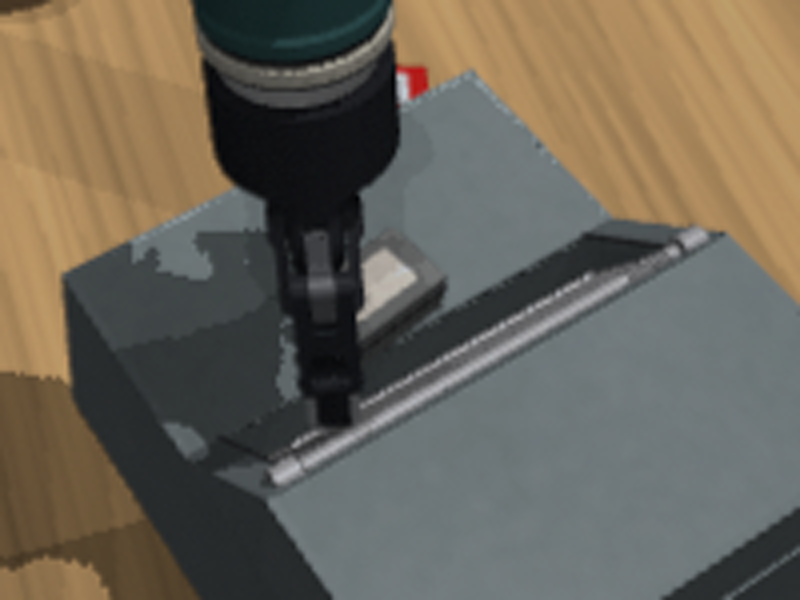

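```bash
python3 - <<'E'
from h import *
np.set_printoptions(precision=4,suppress=True)
for psi,op,xA in((30,80,48.6),(31.5,77,49.5),(33,74,50),(34.5,71,50.5),(36,68,50.5),(38,64,50.5),(40,60,50.5)):
    P,Rm=stage(psi,12,op,xA=xA,yB=-15,zB=2);print(share(P,Rm),1-2*op/85)
E
```

```text
psi 30 op 80 tcp [ -6.9 -44.5  31.5] | Bcorner [-31.5 -15.    6.9] A thick [ 48.6 -62.2  23.9] A thin [ 40.6 -57.5  22.2] A y -81.3 -55.0
(array([0.0012, 0.0001, 0.0017]), array([ 0.0004,  0.0004, -0.0001])) -0.8823529411764706
psi 31.5 op 77 tcp [ -4.3 -44.5  31.2] | Bcorner [-26.8 -15.    7. ] A thick [ 49.5 -62.8  23.2] A thin [ 41.6 -57.8  21.5] A y -81.6 -55.2
(array([ 0.0048, -0.0125, -0.0001]), array([ 0.0006, -0.0004, -0.0042])) -0.8117647058823529
psi 33 op 74 tcp [ -2.1 -44.4  30.8] | Bcorner [-22.6 -15.    7. ] A thick [ 50.  -63.2  22.5] A thin [ 42.2 -58.   20.8] A y -81.7 -55.3
(array([ 0.0082, -0.023 , -0.0019]), array([ 0.0008, -0.0013, -0.0083])) -0.7411764705882353
psi 34.5 op 71 tcp [  0.1 -44.2  30.4] | Bcorner [-18.4 -15.    7.1] A thick [ 50.5 -63.4  21.7] A thin [ 42.8 -58.   20.1] A y -81.6 -55.2
(array([ 0.0121, -0.0334, -0.0037]), array([ 0.001 , -0.0021, -0.0124])) -0.6705882352941177
psi 36 op 68 tcp [  1.8 -43.9  30.1] | Bcorner [-14.8 -15.    7.1] A thick [ 50.5 -63.5  21. ] A thin [ 43.  -57.9  19.4] A y -81.3 -55.0
(array([ 0.0157, -0.0412, -0.0055]), array([ 0.0013, -0.0029, -0.0164])) -0.6000000000000001
psi 38 op 64 tcp [  4.1 -43.4  29.6] | Bcorner [-10.  -15.    7.2] A thick [ 50.5 -63.3  20.1] A thin [ 43.2 -57.5  18.5] A y -80.7 -54.4
(array([ 0.0211, -0.0514, -0.0079]), array([ 0.0016, -0.0041, -0.0219])) -0.5058823529411764
psi 40 op 60 tcp [  6.3 -42.7  29.1] | Bcorner [ -5.3 -15.    7.2] A thick [ 50.5 -62.9  19.1] A thin [ 43.4 -56.8  17.6] A y -79.7 -53.6
(array([ 0.0271, -0.0611, -0.0103]), array([ 0.0019, -0.0052, -0.0273])) -0.41176470588235303
```

Emit:
{"name": "arm_command", "arguments": {
  "plan": "0.003 -0.006 0 0 0 -0.002 -0.85; 0.005 -0.012 0 0.0005 0 -0.004 -0.81; 0.007 -0.018 0 0.0005 -0.001 -0.006 -0.77; 0.008 -0.023 0 0.001 -0.001 -0.008 -0.74; 0.01 -0.028 0 0.001 -0.002 -0.01 -0.7; 0.012 -0.033 0 0.001 -0.002 -0.012 -0.67; 0.012 -0.033 0 0.001 -0.002 -0.012 -0.67"
}}

```text
time: 4.65
tcp_pos: [506.3, -127.1, 146.4]
ee_rot: [0.761, -0.087, 0.149, -0.626]
wrist_force: [0.1, 1.9, 3.9]
opening: 71.4
```

```bash
python3 look.py a3
```

```text
4.7 [ 506.247 -127.118  146.381] [  0.2 -43.8  31.4] 71.0899496911368 [0.025 3.669 3.792]
```

View pics/a3.png

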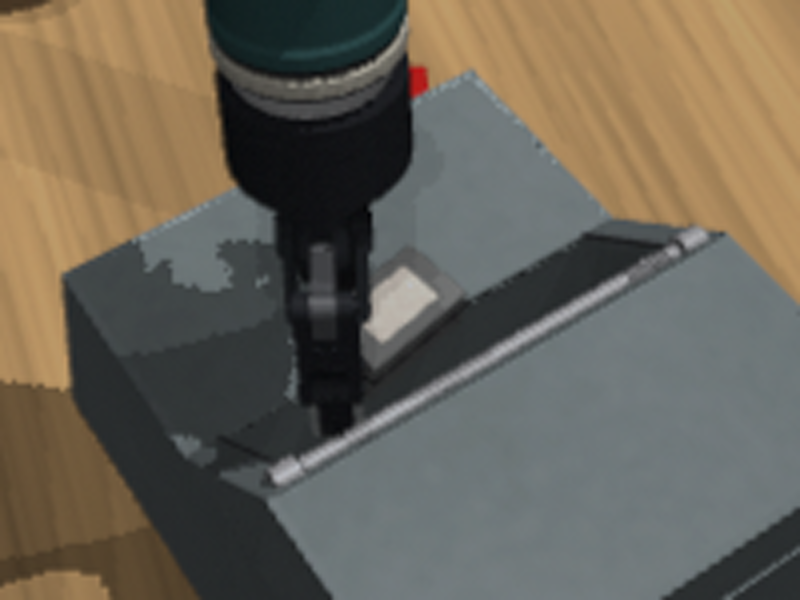

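```bash
python3 - <<'E'
from h import *
np.set_printoptions(precision=1,suppress=True)
S=lambda x,y,z:Sx(plane("side",225+(x-1.5)/4,225+(y-1.5)/4,z))
for n,p in dict(near=(375,372),farfront=(463,298),farback=(412,247),pfb=(403,266),pff=(438,295),pnf=(375,341)).items():print(n,S(*p,141))
E
```

```text
near [ 19.5 -37.5  26. ]
farfront [ 9.5 17.6 26. ]
farback [-24.4  14.5  26. ]
pfb [-18.2   4.9  26. ]
pff [ 2.4  9.1 26. ]
pnf [  7.  -28.6  26. ]
```

Emit:
{"name": "arm_command", "arguments": {
  "plan": "0.01 0.003 0.004 0 0 0 -0.67; 0.019 0.004 0.006 0 0 0 -0.67; 0.022 -0.001 0.006 0 0 -0.003 -0.63; 0.025 -0.007 0.006 0 -0.001 -0.006 -0.58; 0.028 -0.013 0.006 0.001 -0.002 -0.009 -0.52; 0.03 -0.018 0.006 0.001 -0.003 -0.012 -0.46; 0.033 -0.022 0.006 0.001 -0.003 -0.015 -0.41; 0.033 -0.022 0.006 0.001 -0.003 -0.015 -0.41"
}}

```text
time: 5.5
tcp_pos: [512.8, -131.6, 147.6]
ee_rot: [0.752, -0.117, 0.185, -0.621]
wrist_force: [-0.8, 3.2, 1.9]
opening: 60.0
```

```bash
python3 look.py a4
```

```text
5.55 [ 512.776 -131.498  147.604] [  6.1 -38.7  32.6] 60.38980162770251 [-1.483  1.585  2.285]
```

View pics/a4.png

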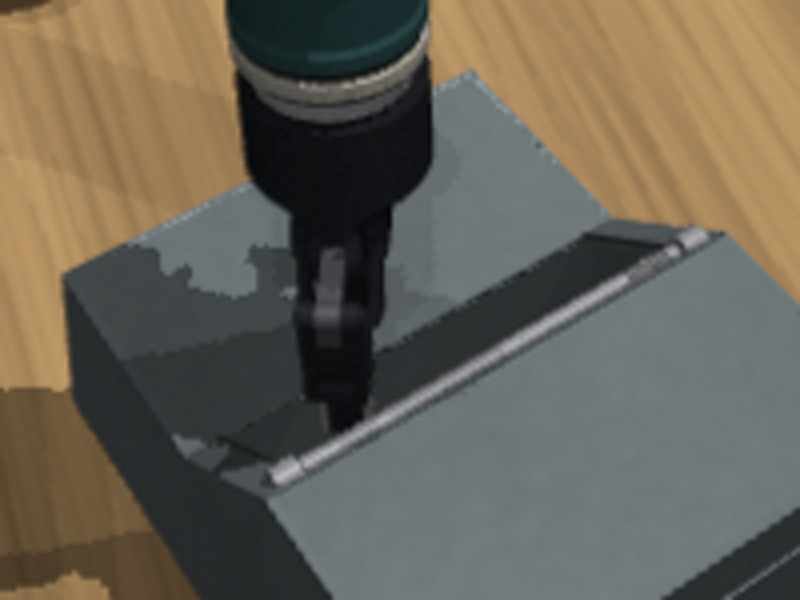

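The ledge is now empty. I'll brighten the slot region to check that the case isn't hung up there before I release the flap.

```bash
python3 - <<'E'
from h import *
import cv2
a=arm.capture("side")[270:355,275:415];b=arm.capture("top")[110:260,320:520]
g=lambda i,k:cv2.resize((255*(i/255.)**0.45).astype('uint8'),None,fx=k,fy=k,interpolation=cv2.INTER_CUBIC)
cv2.imwrite("pics/b1.png",g(a,5));cv2.imwrite("pics/b2.png",g(b,4))
E
```

```text
(no output)
```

View pics/b1.png

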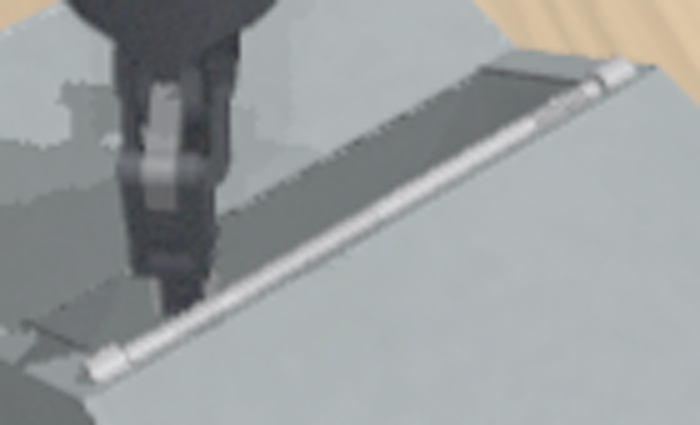

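View pics/b2.png

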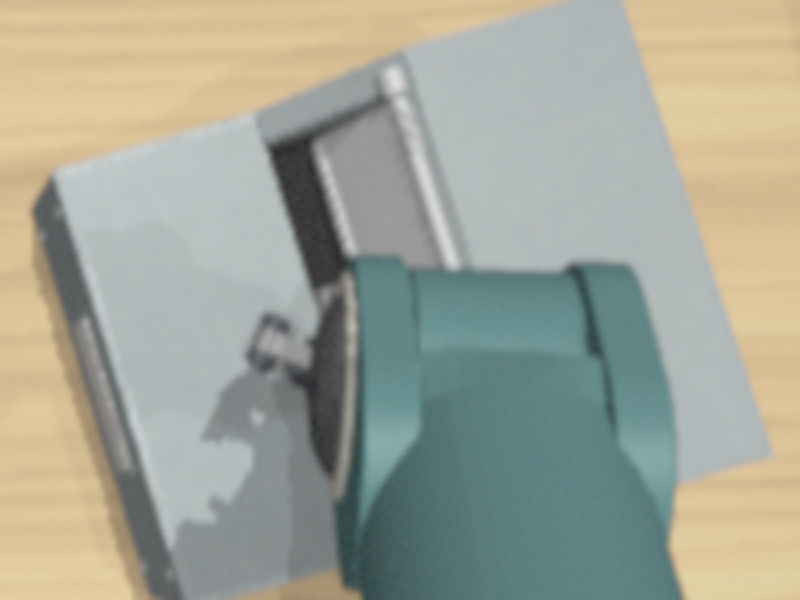

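Emit:
{"name": "arm_command", "arguments": {
  "plan": "0.002 -0.008 0 0 0 0 -0.41; 0.005 -0.019 0 0 0 0 -0.41; 0.005 -0.019 0 0 0 0 -0.41; 0.005 -0.019 0 0 0 0 -0.41"
}}

```text
time: 6.05
tcp_pos: [513.4, -134.8, 147.2]
ee_rot: [0.752, -0.117, 0.184, -0.622]
wrist_force: [-0.2, 4.5, -1.7]
opening: 60.0
```

```bash
python3 look.py a5;  python3 - <<'E'
import cv2
im=cv2.imread("pics/a5.png");cv2.imwrite("pics/a5b.png",(255*(im/255.)**0.45).astype('uint8'))
E
```

```text
6.1 [ 513.421 -134.878  147.205] [  9.6 -38.9  32.2] 59.73384985098531 [-0.756  4.845 -1.962]
```

View pics/a5b.png

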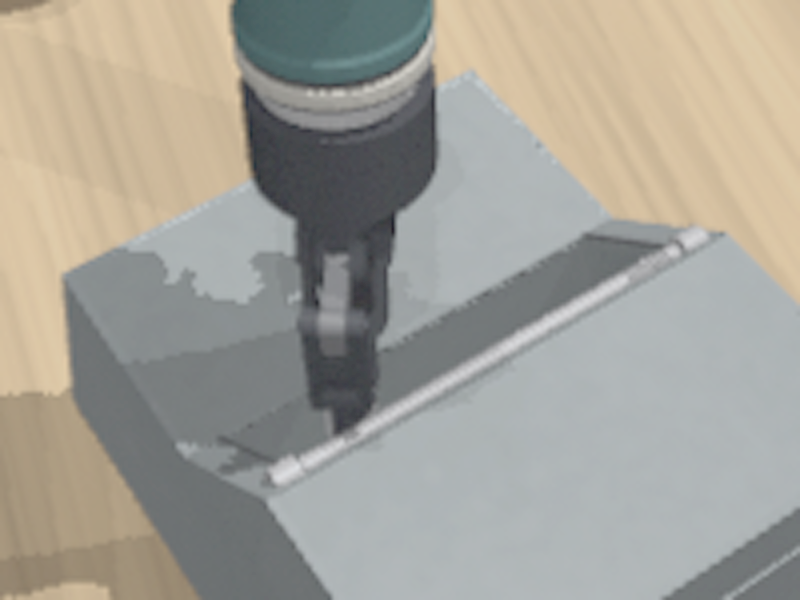

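Emit:
{"name": "arm_command", "arguments": {
  "plan": "-0.01 0.039 0 0 0 0 -0.41; -0.021 0.078 0 0 0 0 -0.41; -0.034 0.125 0 0 0 0 -0.41; -0.052 0.19 0 0 0 0 -0.41; -0.078 0.29 0 0 0 0 -0.41; -0.104 0.386 0.02 0 0 0 -0.41; -0.104 0.386 0.2 0 0 0 -0.41; -0.104 0.386 0.4 0 0 0 -0.41"
}}

```text
time: 6.9
tcp_pos: [491.4, -57.2, 227.4]
ee_rot: [0.753, -0.117, 0.183, -0.621]
wrist_force: [1.4, -0.1, 0.4]
opening: 60.4
```

Emit:
{"name": "arm_command", "arguments": {
  "plan": "0 0.05 0.2 0 0 0 -0.41; -0.05 0.3 0.25 0 0 0 -0.41; -0.1 0.5 0.25 0 0 0 -0.41; -0.15 0.75 0.25 0 0 0 -0.41; -0.15 0.95 0.25 0 0 0 -0.41; -0.15 0.95 0.25 0 0 0 -0.41"
}}

```text
time: 7.5
tcp_pos: [461.9, 138.2, 277.4]
ee_rot: [0.752, -0.113, 0.182, -0.623]
wrist_force: [0.3, -0.7, 0.4]
opening: 60.3
```

```bash
python3 look.py a6;  python3 - <<'E'
from h import *
import cv2
im=arm.capture("top");cv2.imwrite("pics/top6.png",im);cv2.imwrite("pics/side6.png",arm.capture("side"))
E
```

```text
7.55 [462.17  134.732 277.316] [-264.1  -18.2  162.3] 60.39167100467822 [ 0.212 -0.81   0.09 ]
```

View pics/side6.png

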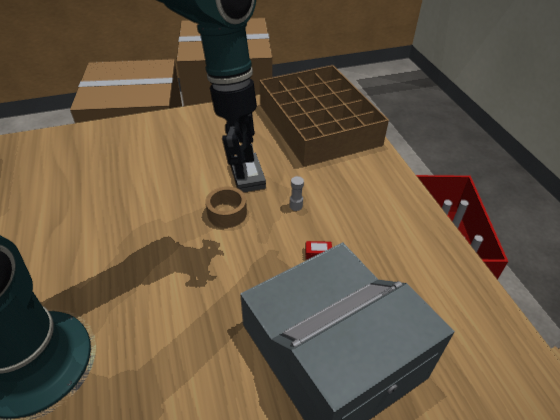

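View pics/top6.png

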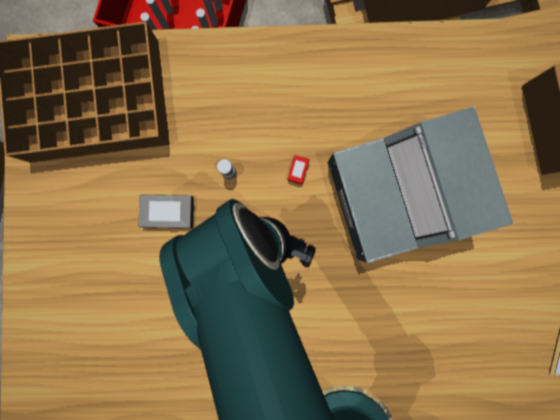

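View pics/a6.png

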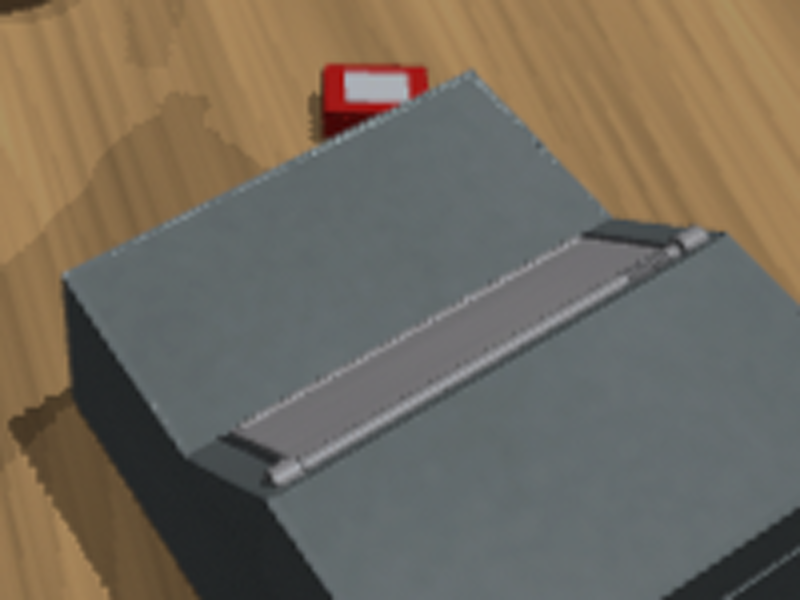

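The flap is shut, with its edge back at the sill. The ledge is empty, and the other objects are where they were. The arm is touching nothing, so I'm handing in.

```bash
python3 - <<'E'
from station import arm
print(arm.job_done())
E
```

```text
the job is handed in; nothing more can be done
None
```

The gauge case went through the slot and I handed the job in at about 7.6 s. One finger swung the flap in and held it. The other slid the case along the ledge and over the sill. I then backed out slowly so that the spring closed the flap.

**Last checks**
- **Ledge and flap:** the ledge is empty, and the flap's lower edge is back at the sill in both views.
- **Other things:** the red look-alike, big case, tube and tape look unmoved.
- **Forces and clearance:** the wrist-force readings stayed around 5 N or below, and the arm ended clear of everything.

**What did not go quite to plan**
- **Case turned:** it turned about 10 degrees while sliding. I moved the pushing finger about 4 mm sideways to correct this before the case dropped.
- **Fingertip position:** the tips looked a few mm shorter than the nominal 22 mm, so I lowered the tool 3 mm.
- **Drop not seen directly:** the foam at the bottom of the well is out of view. I infer that the case dropped from the empty ledge, the clear slot and the flap closing fully.

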